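# Put the base plate away on edge behind the spring flap

## Task

Put the black drilled base plate away in its storage bay. First lift the blue fibre cleaner off the plate and lay it flat in the grey tray. Push the flat plate up against the blue fence, tip it up onto its edge so that it leans on the fence, and slide it along the fence through the orange spring flap until the flap has swung shut behind it; never lift the plate clear of the ledge, and leave the other things on the bench where they are.

Things in the scene. Friction and masses are not known exactly. Their poses are not given: they have to be found in the camera images.
- fixture: fixed aluminium fixture with a blue fence. Origin on the bench below the foot of the fence's front face, opposite the notch's middle; x points to the fence, away from the robot, y left along it, z up. Ledge top 32 mm above the bench, y +78 to -264 mm. Along the fence foot it has a groove 13 mm wide, 3 mm deep for the plate's edge. Fence face: leans back 10 degrees to +x, top 75 mm above the bench, 8 mm thick
- notch (a point): middle of the back end of the finger notch, at ledge height (x -55, y 0 mm of the fixture; axes as the fixture's). The notch, y -31 to +31 mm, is open down to the bench from here to the ledge's front edge at x -120 mm: fingers can reach in there below the near edge of the plate. Left of the flap the ledge is 120 mm deep
- bay (a point): a good place for the middle of the plate's standing edge when stored (x -6, y -194 mm of the fixture, on the groove's floor). The bay, right of the flap and open at the top, runs from y -88 mm (flap) to the inner face of a blue end wall at y -256 mm, top 72 mm above the bench; its low front rail is at x -87 to -79 mm, top 48 mm above the bench
- hinge_post (a point): top of the dark upright post, radius 6.5 mm, on which the flap turns (x -78, y -88 mm of the fixture, 78 mm above the bench), on the robot's side of the lane
- flap (a joint): orange spring flap across the lane, from its post almost to the fence, 3 mm thick, 36 to 74 mm above the bench. 0 = shut; grows (rad) as its tip swings into the bay (-y of the fixture), at most 1.5. A light spring (under 1 N at the tip) shuts it. A plate standing at the fence holds it about 0.5 open until the plate's trailing edge is about 40 mm past the shut flap (plate middle beyond y -184 mm)
- flap_tip (a point): middle of the free end of the orange flap, 76 mm from the hinge axis, 55 mm above the bench
- base_plate: loose black plate, 80 mm (own x) by 110 (y) by 10 (z), rows of small silver-rimmed holes, 0.2 to 0.3 kg. Origin: middle of its lower face. It starts flat on the ledge over the notch, 15 to 35 mm short of the fence, x axis pointing to the fence within 0.2 rad. Tipped up and leaning on the fence, its x axis points down, its z axis to the fence, 100 degrees from upright
- plate_far_edge (a point): middle of the plate's lower edge on the fence side (own x = +40 mm, z = 0): the edge it pivots on
- plate_near_edge (a point): middle of the plate's lower edge on the robot's side at the start (own x = -40 mm, z = 0): the edge to raise
- fibre_cleaner: blue fibre cleaning cassette with a pale shutter, 34 mm (own x) by 90 mm (own y) by 30 mm high, loose, lying on the plate at the start; origin in the middle of its underside
- tray: fixed open grey tray on the bench, outside 150 mm (own x) by 110 mm (own y), 16 mm high, walls and floor 4 mm; origin in the middle of its underside
- propanol_bottle: bystander: white bottle with red cap, 40 mm across, 95 mm high, loose; origin in the middle of its underside
- screw_pot: bystander: light round pot of screws, 47 mm across, 21 mm high, loose; origin in the middle of its underside
- tweezers_black: bystander: black tweezers lying flat, 120 mm long (own y), 15 mm wide, 8 mm high, loose; origin in the middle of the underside
- glue_syringe: bystander: syringe with blue tip lying flat, 114 mm long (own y), 14 mm wide, 19 mm high, loose; origin in the middle of the underside

How it is judged:
By the outcome, as a careful person would: the job done as asked, in the order asked, and still so for the second after the job is handed in, with the robot touching nothing.
It also fails if it takes over 72 s, if anything falls off the work surface, if the arm or the gripper's body presses on something with over 40 N, if the wrist force passes 120 N, or if a joint passes its speed limit or range.

## Robot

A 6-joint arm with a two-finger parallel gripper is mounted at the origin on a cart in front of the work surface, level with it; the furniture and walls round the work are solid. World frame = base frame: x ahead of the robot, y to its left, z up, the work surface at z = 0. Lengths are in mm, angles in rad, forces in N, time in s.
With the tool pointing down it reaches from about 275 to 825 mm from the base axis. Payload 4.9 kg.
Tool frame: the origin (TCP) lies at the very end of the fingers, on their centre line; the grasp point (between the pads) lies 19 mm behind it; z points along the fingers, y is the line along which they close (so a half turn about z gives the same grasp; the last joint's range is limited). The gripper opens to 85 mm and grips with 20 to 120 N. Pads are 22 mm wide; open, the fingers measure 114 mm over their backs; the gripper's body (76 mm by 85 mm) begins 54 mm behind the grasp point. The pads swing forward as they close: fully open they stand 13 mm farther back than shut.
Start: joints at [-1.453, 0.326, -0.193, 1.052, 0, 1.437], TCP at [137.042, -532.671, 231.281] pointing down, gripper open.
Joint ranges: [-2.65, 2.65], [-0.97, 1.79], [-1.3, 1.35], [-1.93, 2.1], [-1.47, 1.37], [-3.14, 3.14]. Speed limits (rad/s): [2.57, 2.57, 3.14, 3.14, 3.14, 3.14].

## Interface

Orientations are given as [roll, pitch, yaw] about the fixed x, y, z axes, in that order (R = Rz(yaw) Ry(pitch) Rx(roll)).
In Python, from bench import bot, solve_ik, imaging gives the robot as it stands. Calls block until the motion is done:
- bot.move_ptp(position, orientation): joint-space move of the TCP to a pose.
- bot.movel(position, rot=None, max_speed=150, threshold=None): straight line of the TCP; rot=None keeps the orientation; max_speed is the mean speed in mm/s. With threshold (N) it stops when the force on the tool has changed by that much, and returns True; else False.
- bot.move_j(angles): joint-space move.
- bot.grip(opening, effort=None): opening from 0.0 (shut) to 1.0 (fully open); effort is the grip in N (None keeps the last); returns when the fingers have stopped.
- bot.dwell(seconds).
- solve_ik(position, orientation): joint angles nearest the present ones, or None.
- bot.get_state(): the state.
- imaging.capture(name): name is "scene" or "top" or "wrist"; returns the picture (400x640x3 uint8, blue, green, red); there is no depth.
- imaging.camera_model(name): a dict with "K" (3x3 intrinsics, pixels), "position" and "rotation" of the camera in the world. Camera axes: x right, y up, looking along -z (the intrinsics and any distortion apply to the point x, -y, -z); pixel columns grow to the right and rows downward; lengths in mm; the calibration is good to about 2 mm. The wrist camera is an equidistant fisheye: a pixel r from the principal point sees the ray r / f radians off the axis. A picture is of the moment at which its call begins: read the wrist's pose just before it. camera_model takes no time and is no camera call; for the wrist camera it gives the pose at the moment of the call.
A pose or a line that the arm cannot do raises bot.IKError and nothing moves.
- bot.sign_off(): hands the job in; it is judged then, once.
The state is a dict: "t": time; "qpos": joint angles; "joint_velocities": joint speeds; "effort": joint torques, N m; "tcp_pos": TCP position; "orientation": TCP orientation; "contact_force": force on the tool from outside, world axes, zero at the start; "wrist_torque": the same for the moment, N m; "opening": opening from 0.0 (shut) to 1.0 (fully open); "gripper_force": force on a finger pad.
Only numpy, scipy, OpenCV 4.12 (cv2) and the standard library are available. Lean on these libraries where they do the work, as an engineer would, in place of code of your own. Each camera call takes 0.05 s, during which the arm holds its last target. There are 200 camera calls.

## Working session

There is one attempt and no reset: what is moved stays moved. The work goes in short steps, each a Python script; the robot and the scene stay as the last script left them, time stands still between calls to the robot, and variables do not carry over. Pictures are saved under pics/ and viewed, at most 10 in all, crops included, and the job is handed in when it is done.

```bash
mkdir -p pics; ls; python3 - <<'E'
from bench import bot, imaging
import cv2, numpy as np
np.set_printoptions(precision=3,suppress=True)
for n in ("scene","top"):
    cv2.imwrite(f"pics/{n}0.png",imaging.capture(n))
    m=imaging.camera_model(n); print(n,{k:np.array(v) if not isinstance(v,str) else v for k,v in m.items()})
s=bot.get_state(); print(s)
E
```

```text
pics
scene {'K': array([[494.802,   0.   , 330.927],
       [  0.   , 494.802, 199.756],
       [  0.   ,   0.   ,   1.   ]]), 'position': array([-581.505, -759.815,  662.707]), 'rotation': array([ 1.149,  0.018, -1.102])}
top {'K': array([[444.723,   0.   , 324.914],
       [  0.   , 444.723, 193.405],
       [  0.   ,   0.   ,   1.   ]]), 'position': array([ 508.292, -162.355, 1097.921]), 'rotation': array([ 0.068, -0.011, -1.592])}
{'t': 0.1, 'qpos': array([-1.453,  0.327, -0.193,  1.052, -0.   ,  1.437]), 'joint_velocities': array([ 0.001, -0.002,  0.002,  0.001, -0.001, -0.001]), 'effort': array([  0.001, -44.424,  26.304,   0.008,  -0.   ,  -0.   ]), 'tcp_pos': array([ 136.966, -532.136,  230.604]), 'orientation': array([-3.14 , -0.   ,  0.252]), 'contact_force': array([ 0.098,  1.076, -0.575]), 'wrist_torque': array([ 0.031, -0.033, -0.015]), 'gripper_force': 0.0, 'opening': 1.0043621157878613}
```

View pics/scene0.png

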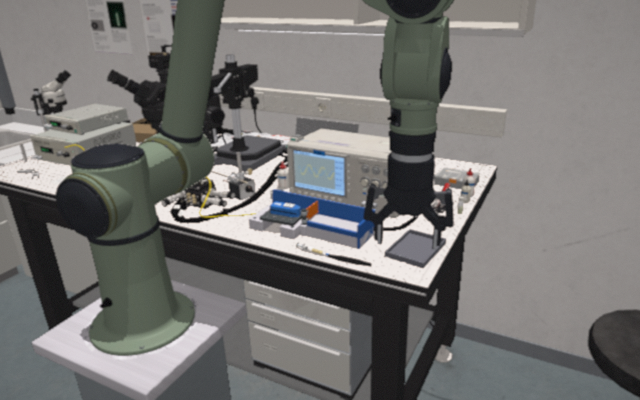

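View pics/top0.png

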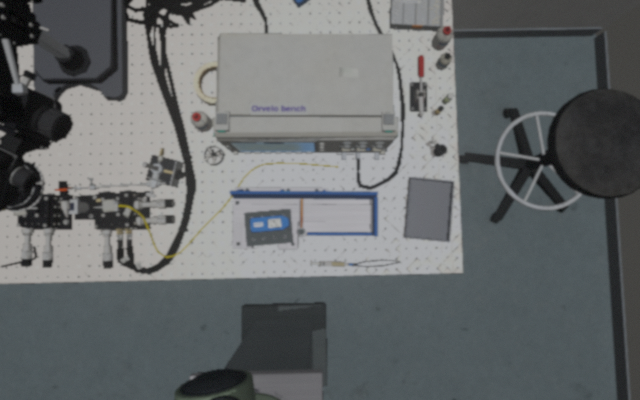

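The top view shows the fixture at columns 232–378 and rows 190–245. The plate with the cleaner is near (268,228), the flap at (301,216), the tray at (429,210), and the tweezers and syringe near (355,263). I'll crop it for accurate corners.

```bash
cat > h.py <<'E'
import numpy as np, cv2
from scipy.spatial.transform import Rotation as Rn
from scipy.optimize import least_squares
np.set_printoptions(precision=2,suppress=True)
def cam(m):
    return np.array(m["K"],float), np.array(m["position"],float), (lambda r: Rn.from_euler('xyz',r).as_matrix() if r.ndim==1 else r)(np.array(m["rotation"],float))
def proj(m,P,fish=False):
    K,p,R=cam(m); c=(np.atleast_2d(P)-p)@R*[1,-1,-1]
    if fish:
        r=np.hypot(c[:,0],c[:,1]); c=np.c_[c[:,:2]*(np.arctan2(r,c[:,2])/np.maximum(r,1e-9))[:,None],np.ones(len(c))]
    q=c@K.T; return q[:,:2]/q[:,2:]
def ray(m,uv,z,fish=False):
    K,p,R=cam(m); uv=np.atleast_2d(uv).astype(float)
    c=np.c_[uv,np.ones(len(uv))]@np.linalg.inv(K).T
    if fish:
        r=np.hypot(c[:,0],c[:,1]); c=np.c_[c[:,:2]*(np.sin(r)/np.maximum(r,1e-9))[:,None],np.cos(r)]
    d=(c*[1,-1,-1])@R.T; return p+d*((z-p[2])/d[:,2])[:,None]
def fx(pts,F):  # fixture pts -> world ; F=(x,y,yaw)
    c,s=np.cos(F[2]),np.sin(F[2]); P=np.atleast_2d(pts).astype(float)
    return np.c_[F[0]+c*P[:,0]-s*P[:,1],F[1]+s*P[:,0]+c*P[:,1],P[:,2]]
E
python3 - <<'E'
from h import *
from bench import imaging
m=imaging.camera_model("top"); im=cv2.imread("pics/top0.png")
c=im[165:280,222:472]; cv2.imwrite("pics/top_c.png",cv2.resize(c,None,fx=3.2,fy=3.2,interpolation=cv2.INTER_CUBIC))
print(ray(m,[(232,191),(378,194),(301,215)],[75,75,75] and 75)); print(ray(m,[(404,240),(453,240)],0))
print({k:v for k,v in m.items() if k not in("K","position","rotation")})
m=imaging.camera_model("wrist");print(m)
E
```

```text
[[ 587.69   38.87   75.  ]
 [ 573.8  -297.29   75.  ]
 [ 529.16 -118.81   75.  ]]
[[ 463.83 -367.9     0.  ]
 [ 461.19 -488.88    0.  ]]
{}
{'K': array([[309.71,   0.  , 323.64],
       [  0.  , 309.71, 197.81],
       [  0.  ,   0.  ,   1.  ]]), 'position': array([ 210.53, -512.43,  373.25]), 'rotation': array([-0.3 ,  0.  , -1.32])}
```

View pics/top_c.png

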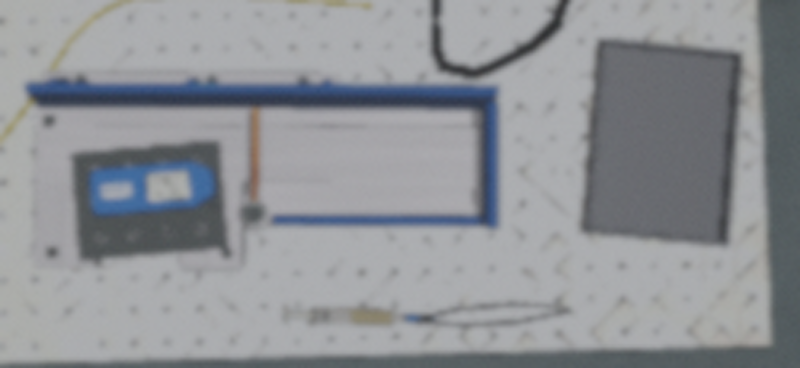

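The crop shows these points:

| Item | Crop pixels |
|---|---|
| Plate corners | (72,153), (218,142), (230,247), (82,260) |
| Cleaner | (90,168) to (214,208) |
| Post | (253,213) |
| End wall | columns 487–497 |
| Tray corners | (600,40), (740,54), (727,243), (583,230) |
| Syringe and tweezers | along row 315 |

Next I'll fit the poses and look from the wrist camera above the plate.

```bash
python3 - <<'E'
from h import *
from bench import bot,imaging,solve_ik
m=imaging.camera_model("top")
W=lambda u,z: ray(m,np.atleast_2d(u)/3.2+[222,165],z)
def inv(P,F):
    c,s=np.cos(F[2]),np.sin(F[2]); d=P[:,:2]-F[:2]; return np.c_[c*d[:,0]+s*d[:,1],-s*d[:,0]+c*d[:,1]]
obs=[((253,213),78,-78,-88),((60,96),75,7.6,None),((450,98),75,7.6,None),((150,105),32,0,None),((400,105),32,0,None),((487,160),72,None,-256),((497,160),72,None,-264),((36,200),32,None,78),((60,266),32,-120,None),((215,268),32,-120,None),((255,150),74,None,-88)]
def res(F):
    r=[]
    for u,z,x,y in obs:
        q=inv(W(u,z),F)[0]
        if x is not None: r.append(q[0]-x)
        if y is not None: r.append(q[1]-y)
    return np.array(r)
s=least_squares(res,[580,-40,0],loss='soft_l1',f_scale=2,x_scale=[1,1,.01]); F=s.x; print("F",F,res(F)); np.save("F.npy",F)
def rect(c,z,name):
    P=W(c,z)[:,:2]; d=(P[1]+P[2]-P[0]-P[3])/2; e=(P[0]+P[1]-P[2]-P[3])/2
    print(name,P.mean(0),"len",np.hypot(*d),np.hypot(*e),"ang(-y dir)",np.arctan2(d[0],-d[1]),np.arctan2(e[1],e[0]), inv(P,F))
rect([(72,153),(218,142),(230,247),(82,260)],42,"plate")
rect([(90,170),(214,162),(214,204),(90,215)],72,"cleaner")
rect([(600,40),(740,54),(727,243),(583,230)],16,"tray")
print("tw/syr",W([(283,315),(415,318),(572,310)],8))
E
```

```text
F [571.89 -33.    -0.03] [-0.21  0.41 -2.86 -2.44  1.16  2.39  0.39  1.17 -1.9   0.9   0.04 -0.42]
plate [501.64 -41.38] len 108.75692962222614 78.58511717098261 ang(-y dir) 0.059802860398742656 0.09059400294375396 [[ -35.38   48.26]
 [ -26.56  -59.62]
 [-103.94  -69.34]
 [-114.07   39.47]]
cleaner [510.86 -46.01] len 89.16112559534984 31.17500277059186 ang(-y dir) 0.05496337535235091 -0.012892389493785857 [[-48.2   30.03]
 [-41.91 -58.94]
 [-72.04 -59.28]
 [-80.42  29.47]]
tray [ 537.95 -428.61] len 108.81311516670607 145.0656176463946 ang(-y dir) -0.11582501575600604 -0.11645961522718165 [[  54.17 -349.16]
 [  44.15 -456.52]
 [ -99.93 -444.65]
 [ -90.73 -335.23]]
tw/syr [[ 412.48 -136.78    8.  ]
 [ 407.98 -237.      8.  ]
 [ 411.33 -356.7     8.  ]]
```

```bash
python3 - <<'E'
from h import *
from bench import bot,imaging,solve_ik
F=np.load("F.npy"); pi=np.pi
for y in (pi/2+.055,-pi/2+.055):
    print(y,solve_ik([511,-46,170],[pi,0,y]))
for y in (-.116,pi-.116): print(y,solve_ik([538,-428,60],[pi,0,y]))
# tipping feasibility
def tool(a,sg,F):
    z=np.array([np.cos(a),0,-np.sin(a)]); y=sg*np.array([np.sin(a),0,np.cos(a)]); R=np.c_[np.cross(y,z),y,z]
    return (Rn.from_euler('z',F[2])*Rn.from_matrix(R)).as_euler('xyz')
for sg in (1,-1):
  for a,p in ((.35,(-120,-8,50)),(.35,(-57,-8,57)),(1,(-37,-8,80)),(1.745,(4,-8,85)),(1.745,(4,-194,85))):
    print(sg,a,solve_ik(fx(p,F)[0],tool(a,sg,F)))
bot.move_ptp([511,-46,190],[pi,0,-pi/2+.055])
m=imaging.camera_model("wrist"); im=imaging.capture("wrist"); cv2.imwrite("pics/w1raw.png",im); import pickle; pickle.dump(m,open("w1.pkl","wb"))
def dr(P,col):
    q=np.round(proj(m,P,True)).astype(int); cv2.polylines(im,[q.reshape(-1,1,2)],True,col,1)
def box(x,y,a,L,Wd,z): return fx([(L/2,Wd/2,z),(L/2,-Wd/2,z),(-L/2,-Wd/2,z),(-L/2,Wd/2,z)],(x,y,a))
dr(box(501.6,-41.4,.075,80,110,42),(0,255,0)); dr(box(510.9,-46,.045,34,90,72),(0,0,255))
dr(fx([(-120,78,32),(0,78,32),(0,-88,32),(-120,-88,32)],F),(255,255,0))
dr(fx([(-55,31,32),(-55,-31,32),(-120,-31,32),(-120,31,32)],F),(0,255,255))
s=bot.get_state();print(s["t"],s["tcp_pos"],m["position"],m["rotation"])
cv2.imwrite("pics/w1.png",im)
E
```

```text
1.6257963267948965 [-0.23  0.31 -0.38  0.88  0.    1.28]
-1.5157963267948966 [-0.23  0.31 -0.38  0.88  0.   -1.86]
-0.116 [-0.78  0.72 -0.    0.85  0.    2.48]
3.025592653589793 [-0.78  0.72 -0.    0.85  0.   -0.66]
1 0.35 None
1 0.35 None
1 1 [-0.29  0.25 -1.05 -0.28  0.14  1.34]
1 1.745 [-0.18  0.63 -0.11  1.   -0.03  1.42]
1 1.745 [-0.46  0.69 -0.    1.04 -0.07  1.14]
-1 0.35 None
-1 0.35 None
-1 1 [-0.29  0.25 -1.05 -0.28  0.14 -1.8 ]
-1 1.745 [-0.18  0.63 -0.11  1.   -0.03 -1.73]
-1 1.745 [-0.46  0.69 -0.    1.04 -0.07 -2.  ]
2.925 [511.05 -46.41 190.03] [ 515.84 -120.21  332.7 ] [-0.3   0.   -3.09]
```

View pics/w1.png

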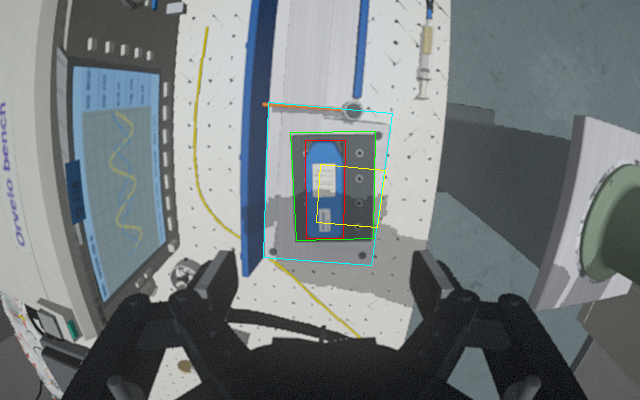

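The overlay fits the picture. The plate spans about (291,132)–(377,241), the cleaner (306,142)–(345,238), and the fixture outlines agree to within about 2 mm. Next I'll move the cleaner.

```bash
cat >> h.py <<'E'
def tool(a,sg,F):
    z=np.array([np.cos(a),0,-np.sin(a)]); y=sg*np.array([np.sin(a),0,np.cos(a)]); R=np.c_[np.cross(y,z),y,z]
    return (Rn.from_euler('z',F[2])*Rn.from_matrix(R)).as_euler('xyz')
E
python3 - <<'E'
from h import *
from bench import bot,imaging,solve_ik
F=np.load("F.npy"); pi=np.pi
st=lambda n:(lambda s:print(n,round(s["t"],2),s["tcp_pos"],s["contact_force"],round(s["opening"],3),s["gripper_force"]))(bot.get_state())
bot.grip(.65,40); bot.movel([511,-46,90],max_speed=150); bot.movel([511,-46,47],max_speed=80); st("down")
bot.grip(0.0,40); st("grip")
bot.movel([511,-46,140],max_speed=150); st("up")
if bot.get_state()["opening"]>.2:
    bot.move_ptp([538,-428.5,110],[pi,0,pi-.116]); st("over")
    bot.movel([538,-428.5,20],max_speed=120); print(bot.movel([538,-428.5,5],max_speed=30,threshold=4)); st("placed")
    bot.grip(.6); p=bot.get_state()["tcp_pos"]; bot.movel([538,-428.5,120],max_speed=180); st("away")
    cv2.imwrite("pics/w2.png",imaging.capture("wrist")); cv2.imwrite("pics/t2.png",imaging.capture("top"))
for a in (.5,.6,.7,.8,.9): print(a,[solve_ik(fx(p,F)[0],tool(a,-1,F)) is not None for p in ((-130,-8,90),(-110,-8,60),(-70,-8,33),(-50,-8,65),(-43,-8,72))])
E
```

```text
down 4.83 [511.25 -46.06  47.23] [-0.54 -0.45  0.13] 0.647 0.0
grip 5.16 [511.82 -46.17  47.79] [0.13 0.71 4.95] 0.387 41.38102412223816
up 5.92 [510.27 -45.85 139.18] [-0.03 -0.15 -0.96] 0.387 40.76260685920715
over 7.36 [ 538.14 -427.3   109.55] [ 0.17 -0.58 -1.69] 0.39 40.824002623558044
True
placed 8.68 [ 538.43 -429.02    9.51] [0.03 0.72 3.73] 0.389 41.86206579208374
away 9.76 [ 537.47 -427.97  118.97] [-0.8   0.33 -1.25] 0.6 0.0
0.5 [False, False, False, False, False]
0.6 [False, False, False, False, False]
0.7 [False, False, False, False, False]
0.8 [False, False, False, True, True]
0.9 [False, False, True, True, True]
```

```bash
python3 - <<'E'
from h import *
from bench import bot,imaging,solve_ik
import pickle
F=np.load("F.npy"); pi=np.pi
st=lambda n:(lambda s:print(n,round(s["t"],2),s["tcp_pos"],s["contact_force"],round(s["opening"],3)))(bot.get_state())
o=[pi,0,pi+F[2]]
bot.move_ptp(fx((-137,-3,130),F)[0],o); bot.grip(.2); st("over")
bot.movel(fx((-137,-3,20),F)[0],max_speed=150)
bot.movel(fx((-124,-3,20),F)[0],max_speed=60)
print(bot.movel(fx((-85,-3,20),F)[0],max_speed=25,threshold=9)); st("pushed")
bot.movel(fx((-100,-3,20),F)[0],max_speed=80)
bot.movel(fx((-120,-3,140),F)[0],max_speed=200); st("up")
m=imaging.camera_model("wrist"); im=imaging.capture("wrist"); pickle.dump(m,open("w3.pkl","wb")); cv2.imwrite("pics/w3raw.png",im)
def dr(P,col):
    q=np.round(proj(m,P,True)).astype(int); cv2.polylines(im,[q.reshape(-1,1,2)],True,col,1)
dr(fx([(0,47,42),(0,-63,42),(-80,-63,42),(-80,47,42)],F),(0,255,0))
dr(fx([(-120,78,32),(0,78,32),(0,-88,32),(-120,-88,32)],F),(255,255,0))
dr(fx([(-55,31,32),(-55,-31,32),(-120,-31,32),(-120,31,32)],F),(0,255,255))
cv2.imwrite("pics/w3.png",im)
t=imaging.capture("top")[160:285,215:475]; w=cv2.imread("pics/w2.png")
cv2.imwrite("pics/t3.png",cv2.resize(t,None,fx=3,fy=3,interpolation=cv2.INTER_CUBIC))
E
```

```text
over 11.8 [434.92 -32.48 129.92] [ 0.43  0.58 -0.03] 0.202
True
pushed 14.29 [479.92 -33.42  19.33] [-1.15  0.19 -0.76] 0.201
up 15.3 [451.62 -32.66 139.39] [-0.39  0.3   0.33] 0.2
```

View pics/w3.png

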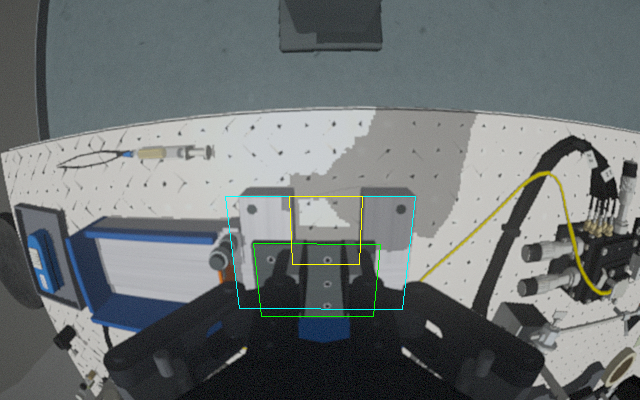

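View pics/t3.png

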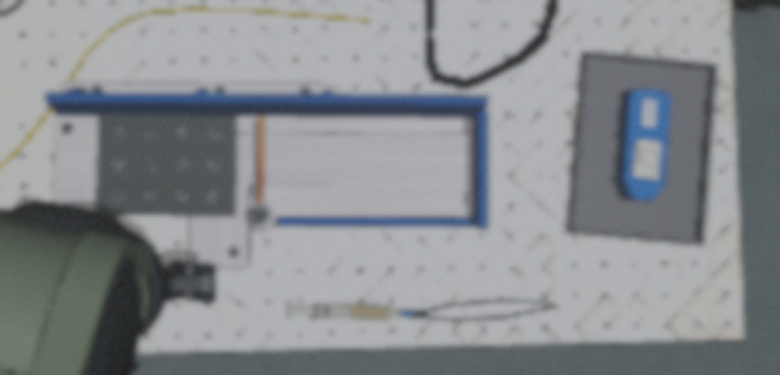

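Wrist view: the plate's near edge runs (253–381, 240), so it's square to the fence with its middle at y ≈ -8. The fixture overlay agrees; row 188 is the foot of the ledge's front face. In the top view the cleaner lies flat in the tray near (645,145). Next I'll plan the tip-up and check it with IK.

```bash
cat >> h.py <<'E'
Y=-8.
def PQ(th,m=0.5):   # pivot edge (x,z) with far top edge m short of the fence
    zp=32-3*min(1,th/.3)
    if th>np.pi/2: zp=29-10*np.cos(th)
    qz=zp+10*np.cos(th); fxx=(max(qz,29)-32)*np.tan(np.radians(10))
    return np.array([fxx-10*np.sin(th)-m,zp])
def nt(a): return np.array([np.sin(a),np.cos(a)]),np.array([np.cos(a),-np.sin(a)])
def hook(th,a,w,ov):  # TCP with near edge resting on the lower pad
    n,t=nt(a); N=PQ(th)+80*np.array([-np.cos(th),np.sin(th)]); return N+w/2*n+ov*t
def held(th,s,m=0.5):       # TCP with plate gripped, overlap s
    n,t=nt(th); return PQ(th,m)-(80-s)*t+5*n
F3=lambda p,F,y=Y: fx((p[0],y,p[1]),F)[0]
E
python3 - <<'E'
from h import *
from bench import solve_ik,bot
F=np.load("F.npy"); F[0]-=.5
for a in (.9,.95,1.0):
    T0=hook(0,a,52,14)-9*nt(a)[0]; th=np.linspace(0,a-.2,6)
    path=[T0+[0,80],T0+[0,40],T0]+[hook(x,a,52,14+8*x/(a-.2)) for x in th]+[held(a,24)]
    for sg in (1,-1):
        q=[solve_ik(F3(p,F),tool(a,sg,F)) for p in path]; print(a,sg,[x is not None for x in q]); 
    print(np.array(path)); print(q[0],q[2],q[-1])
th=np.linspace(.95,np.radians(100),6); print([ (held(x,24),solve_ik(F3(held(x,24),F),tool(x,1,F)) is not None) for x in th])
E
```

```text
0.9 1 [True, True, True, True, True, True, True, True, True, True]
0.9 -1 [True, True, True, True, True, True, True, True, True, True]
[[-56.72 111.6 ]
 [-56.72  71.6 ]
 [-56.72  31.6 ]
 [-49.67  37.2 ]
 [-49.55  45.71]
 [-47.89  54.  ]
 [-44.49  63.06]
 [-39.58  71.68]
 [-33.27  79.47]
 [-38.66  75.97]]
[-0.33  0.15 -1.16 -0.39  0.19 -1.81] [-0.33  0.45 -1.23 -0.76  0.19 -1.81] [-0.32  0.29 -1.16 -0.53  0.18 -1.8 ]
0.95 1 [True, True, True, True, True, True, True, True, True, True]
0.95 -1 [True, True, True, True, True, True, True, True, True, True]
[[-56.77 110.5 ]
 [-56.77  70.5 ]
 [-56.77  30.5 ]
 [-49.44  35.74]
 [-49.39  44.89]
 [-47.57  53.77]
 [-43.74  63.63]
 [-38.23  72.7 ]
 [-31.14  80.76]
 [-36.64  77.46]]
[-0.32  0.15 -1.11 -0.28  0.17 -1.81] [-0.32  0.41 -1.19 -0.62  0.17 -1.81] [-0.3   0.27 -1.1  -0.4   0.16 -1.8 ]
1.0 1 [True, True, True, True, True, True, True, True, True, True]
1.0 -1 [True, True, True, True, True, True, True, True, True, True]
[[-56.87 109.4 ]
 [-56.87  69.4 ]
 [-56.87  29.4 ]
 [-49.29  34.27]
 [-49.31  44.07]
 [-47.27  53.74]
 [-43.01  64.17]
 [-36.85  73.66]
 [-28.95  81.92]
 [-34.54  78.82]]
[-0.31  0.14 -1.06 -0.18  0.15 -1.81] [-0.31  0.38 -1.14 -0.5   0.15 -1.81] [-0.29  0.26 -1.04 -0.29  0.14 -1.8 ]
[(array([-36.64,  77.46]), True), (array([-29.67,  81.36]), True), (array([-21.97,  83.94]), True), (array([-13.74,  85.14]), True), (array([-5.16, 85.07]), True), (array([ 3.77, 85.02]), True)]
```

```bash
python3 - <<'E'
from h import *
from bench import bot,imaging
F=np.load("F.npy"); F[0]-=.5; np.save("F2.npy",F)
st=lambda n:(lambda s:print(n,round(s["t"],2),s["tcp_pos"],s["contact_force"],s["wrist_torque"],round(s["opening"],3)))(bot.get_state())
a=.95; o=tool(a,1,F); w=52
T0=hook(0,a,w,14)-9*nt(a)[0]
bot.move_ptp(F3(T0+[0,90],F),o); bot.grip(w/85); st("above")
hit=bot.movel(F3(T0,F),max_speed=90,threshold=10); st(f"in {hit}")
if not hit:
    for x in np.linspace(0,.67,5):
        bot.movel(F3(hook(x,a,w,14+8*x/.7),F),max_speed=40); 
        st(f"th {x:.2f}")
        if np.linalg.norm(bot.get_state()["contact_force"])>25: break
    else:
        bot.movel(F3(held(a,24),F),max_speed=40); bot.grip(0,25); st("gripped")
cv2.imwrite("pics/w4.png",imaging.capture("wrist"))
s=imaging.capture("scene")[170:260,230:390]; cv2.imwrite("pics/s4.png",cv2.resize(s,None,fx=4,fy=4,interpolation=cv2.INTER_CUBIC))
E
```

```text
above 17.21 [514.49 -39.46 120.52] [0.3  0.51 0.46] [ 0.01  0.52 -0.03] 0.614
in False 18.36 [514.72 -39.51  30.86] [ 0.48  0.53 -0.57] [ 0.07  0.56 -0.01] 0.614
th 0.00 18.73 [521.16 -39.51  35.73] [-2.87 -0.63 -0.77] [0.04 1.21 0.01] 0.615
th 0.17 19.13 [521.79 -39.51  46.02] [-3.04  0.64 -1.05] [0.13 1.2  0.04] 0.611
th 0.34 19.54 [522.99 -39.55  55.2 ] [-5.49 -0.16 -0.05] [-0.04  1.64  0.  ] 0.612
th 0.50 19.98 [530.28 -40.04  67.21] [-1.09 -0.05 -0.11] [ 0.08  0.79 -0.03] 0.613
th 0.67 20.43 [537.24 -40.22  76.89] [ 0.61  0.09 -0.74] [0.01 0.66 0.03] 0.61
gripped 21.13 [534.73 -39.99  77.62] [-0.71  0.65  0.72] [0.06 0.7  0.01] 0.113
```

View pics/s4.png

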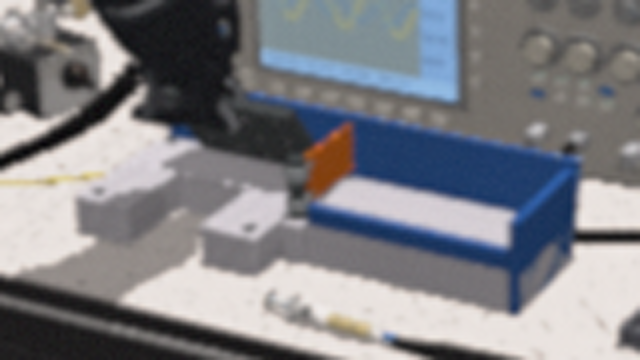

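The scene crop shows the ledge clear and the plate tipped at the gripper, near (265,135). The side-mounted wrist camera should show how it sits.

View pics/w4.png

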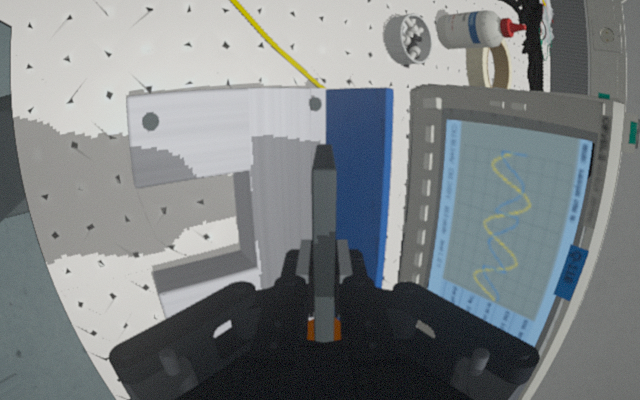

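```bash
python3 - <<'E'
from h import *
from bench import bot,imaging
F=np.load("F2.npy")
def st(n):
    s=bot.get_state(); print(n,round(s["t"],2),s["tcp_pos"],s["contact_force"],round(s["opening"],3)); return s["contact_force"]
T=held(.95,24); o=tool(.95,1,F); bot.grip(0,40)
hit=bot.movel(F3(T-[0,5],F),max_speed=12,threshold=4); f=st(f"press {hit}")
s=bot.get_state(); dz=s["tcp_pos"][2]-T[1]; print("dz",dz)
dx=0
for th in np.linspace(.95,np.radians(100),8)[1:]:
    P=held(th,24,m=1.0)+[dx,dz]
    bot.movel(F3(P,F),tool(th,1,F),max_speed=45); f=st(f"th {th:.2f} dz {dz:.2f} dx {dx:.2f}")
    if f[2]<2: dz-=.7
    elif f[2]>9: dz+=.7
    if f[0]<-8: dx-=.7
    if np.linalg.norm(f)>35: print("stop"); break
cv2.imwrite("pics/w5.png",imaging.capture("wrist"))
E
```

```text
press True 21.66 [534.59 -39.95  77.45] [-2.67 -0.    5.74] 0.107
dz -0.013695256082939977
th 1.06 dz -0.01 dx 0.00 22.02 [539.27 -40.15  80.55] [-2.3   0.21  3.15] 0.109
th 1.18 dz -0.01 dx 0.00 22.36 [545.05 -40.47  82.94] [-3.78  0.13  9.77] 0.104
th 1.29 dz 0.69 dx 0.00 22.68 [550.48 -40.62  84.57] [-2.51 -1.19  8.05] 0.104
th 1.40 dz 0.69 dx 0.00 22.98 [556.71 -40.95  85.46] [-1.95 -0.11 10.62] 0.108
th 1.52 dz 1.39 dx 0.00 23.27 [562.66 -41.05  85.7 ] [ 0.05 -1.59  6.33] 0.111
th 1.63 dz 1.39 dx 0.00 23.57 [568.94 -41.14  85.68] [ 0.16 -0.91  7.58] 0.108
th 1.75 dz 1.39 dx 0.00 23.86 [574.16 -40.99  85.41] [-1.4   0.19 11.11] 0.109
```

```bash
python3 - <<'E'
from h import *
from bench import bot,imaging
F=np.load("F2.npy"); th=np.radians(100); o=tool(th,1,F)
def st(n):
    s=bot.get_state(); print(n,round(s["t"],2),s["tcp_pos"],s["contact_force"],round(s["opening"],3)); return s["contact_force"]
bot.grip(0,60)
B=held(th,24,m=1.0)+[0,1.6]
hit=bot.movel(F3(B+[3,0],F),max_speed=10,threshold=4); st(f"fence {hit}")
p=bot.get_state()["tcp_pos"]; dx=(p[0]-F3(B,F)[0])-.3 if hit else 0.; dz=0.; print(dx)
for y in np.linspace(Y,-195,14)[1:]:
    bot.movel(F3(B+[dx,dz],F,y),max_speed=45); f=st(f"y {y:.0f} dx {dx:.2f} dz {dz:.2f}")
    if f[2]<2.5: dz-=.5
    elif f[2]>9: dz+=.5
    if f[0]<-7: dx-=.6
    elif f[0]>-1: dx+=.4
    if np.linalg.norm(f)>30: print("stop"); break
i=imaging.capture("wrist"); cv2.imwrite("pics/w6.png",i); np.save("B.npy",np.r_[B+[dx,dz]])
s=imaging.capture("scene")[170:260,230:390]
t=imaging.capture("top")[160:260,215:405]
cv2.imwrite("pics/c6.png",np.vstack([cv2.resize(s,(640,300),interpolation=cv2.INTER_CUBIC)[:,:640],cv2.resize(t,(640,300),interpolation=cv2.INTER_CUBIC)]))
E
```

```text
fence True 24.43 [574.16 -41.03  85.52] [-1.55  0.42  5.73] 0.1
-0.5769254212659007
y -22 dx -0.58 dz 0.00 24.89 [572.94 -54.32  85.54] [-0.85  2.91  7.05] 0.105
y -37 dx -0.18 dz 0.00 25.36 [572.85 -68.58  85.54] [0.24 3.27 7.27] 0.098
y -51 dx 0.22 dz 0.00 25.82 [572.84 -82.9   85.52] [-0.64  3.32  7.02] 0.102
y -66 dx 0.62 dz 0.00 26.29 [572.94 -97.29  85.51] [0.14 3.56 6.95] 0.103
y -80 dx 1.02 dz 0.00 26.76 [ 573.09 -111.79   85.52] [0.08 3.85 7.15] 0.102
y -94 dx 1.42 dz 0.00 27.23 [ 573.13 -126.15   85.52] [0.67 3.52 6.75] 0.105
y -109 dx 1.82 dz 0.00 27.69 [ 572.9  -140.23   85.54] [-0.    4.17  8.04] 0.102
y -123 dx 2.22 dz 0.00 28.16 [ 572.57 -154.29   85.56] [-1.53  4.45  9.03] 0.105
y -137 dx 2.22 dz 0.50 28.62 [ 572.12 -169.42   85.54] [0.29 2.12 4.72] 0.105
y -152 dx 2.62 dz 0.50 29.09 [ 571.77 -183.35   85.55] [-0.89  3.76  6.46] 0.1
y -166 dx 3.02 dz 0.50 29.56 [ 571.45 -197.41   85.58] [-2.59  4.49  7.45] 0.098
y -181 dx 3.02 dz 0.50 30.02 [ 571.04 -211.97   85.57] [-2.31  3.22  6.77] 0.106
y -195 dx 3.02 dz 0.50 30.49 [ 570.64 -226.35   85.54] [-1.54  3.64  6.98] 0.103
```

View pics/w6.png

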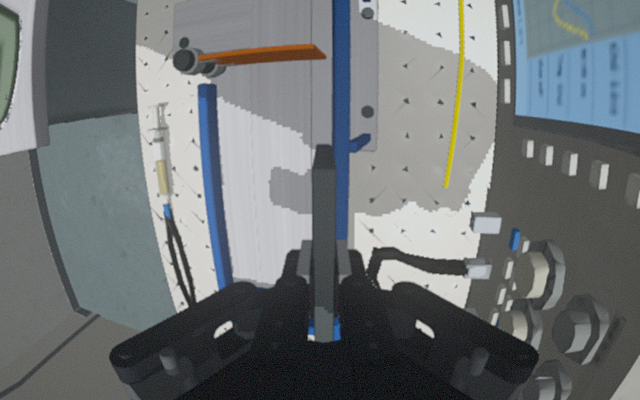

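The wrist view shows the orange flap lying straight across the lane, (190,60)–(322,52), shut behind the plate, whose left end is at row ~145. I'll release the plate, retract and check.

```bash
python3 - <<'E'
from h import *
from bench import bot,imaging
F=np.load("F2.npy"); B=np.load("B.npy"); th=np.radians(100); n,t=nt(th)
def st(n):
    s=bot.get_state(); print(n,round(s["t"],2),s["tcp_pos"],s["contact_force"],round(s["opening"],3))
bot.grip(.5); st("open")
bot.movel(F3(B-60*t,F,-195),max_speed=80); st("up")
bot.movel(F3(B-60*t+[-150,90],F,-100),max_speed=200); bot.dwell(.5); st("clear")
i=imaging.capture("wrist"); s=imaging.capture("scene")[170:260,230:460]; tt=imaging.capture("top")[160:280,215:475]
cv2.imwrite("pics/c7.png",np.vstack([cv2.resize(s,(640,250),interpolation=cv2.INTER_CUBIC),cv2.resize(tt,(640,295),interpolation=cv2.INTER_CUBIC)]))
E
```

```text
open 31.07 [ 572.25 -228.16   86.62] [-0.51 -0.29  0.36] 0.499
up 31.97 [ 582.39 -228.21  145.7 ] [-0.34 -0.92  0.34] 0.501
clear 33.61 [ 435.44 -129.34  236.07] [-0.38  0.5   0.52] 0.499
```

View pics/c7.png

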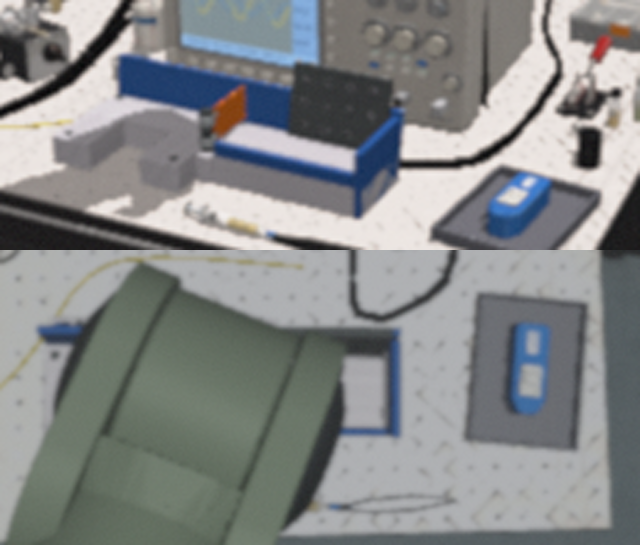

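The plate stands leaning on the fence in the bay, at (290–392, 65–145) in the upper picture. The flap is shut at (228,112), the cleaner lies flat in the tray, and the syringe and tweezers haven't moved. I'm handing the job in.

```bash
python3 -c "
from bench import bot
print(bot.sign_off())"
```

```text
the job is handed in; nothing more can be done
None
```

The job is handed in at about 34 s: the plate stands leaning on the fence in the bay with the flap shut behind it, the cleaner lies flat in the tray, and I saw nothing else on the bench moved.

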